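# Clear the free heating ring and slide the bearing pot across

### The job

The bearing in the saucepan has had its heat. First take the ear defenders that someone left standing on the hob's free ring and hang them by their headband over the horizontal bar of the stand, keeping them off the hot saucepan; then slide the saucepan, without lifting or tipping it, across the glass onto the ring you have cleared, so that its base sits inside the printed circle with the bearing still in the pan and the end of its handle out over the hob's front edge. Leave the tin, brush and bin where they are.

Things in the scene. Friction and masses are not known exactly. Their poses are not given: they have to be found in the camera images.
- hob: Twin glass hob fixed to the bench: flat black glass 50 mm above the bench, 290 mm (its x) by 500 mm (its y). Origin: centre of its underside; x points away from the front edge (x = -145 mm, two black knobs, nearest the robot), y left, z up. Two flat printed light-grey rings 170 mm across, nothing raised between them.
- ring_left (a point): Centre of the left (hob +y) printed ring, on the glass. Rings are 230 mm apart. At the start the saucepan stands on one ring and the ear defenders on the other; which is which varies.
- ring_right (a point): Centre of the right (hob -y) printed ring, on the glass.
- pot: Steel saucepan, 140 mm outside diameter (base 132), 65 mm high, floor 5 mm, about 0.5 kg. Straight level wooden handle along its -x, 22 mm wide, 42 to 58 mm above the underside, from 87 to 205 mm out from the axis; it points roughly at the robot, out over the hob's front edge. Origin: centre of the underside, z up. Slides by friction.
- pot_grip (a point): Middle of the saucepan's handle, where it can be pinched from above: 135 mm along pot -x, 50 mm above its underside.
- pot_handle_end (a point): Outer end of the saucepan's handle: 205 mm along pot -x, 50 mm above its underside.
- bearing: Loose steel ball bearing (flat ring) lying in the saucepan: 72 mm outside, 35 mm bore, 17 mm thick, 0.29 kg. Origin: centre of its underside.
- ear_defenders: Rigid ear defenders, 0.26 kg, standing on two yellow cups (84 mm tall, 64 wide along y; 162 over the cups along x, 68 between cushions), grey headband arched above. Origin: midway between the cups' undersides; x cup to cup, y through the arch (the bar goes through along y). Middle of the band: yellow pad 44 long (x), 26 wide (y, pinch it across this), from 150 to 164 mm above the origin.
- crest (a point): Middle of the underside of the headband pad, 150 mm above the ear defenders' origin: the point that comes to rest on top of the bar.
- stand: Blue plate 120 x 100 mm fixed to the bench; steel tube upright at its origin (underside of plate), bent into a level bar 16 mm thick along its -y, roughly to the robot's right, towards the hob. Bar axis 210 mm above the bench; free end 200 mm from the upright, with a rubber ball 24 mm across. Nothing is higher than the ball.
- bar_mid (a point): Point on the axis of the bar, 115 mm from the upright (stand frame: x across the bar, -y towards its free end, z up). The ear defenders hang about here; the bar's top is 8 mm above this point.
- bar_tip (a point): Free end of the bar: centre of the rubber ball, 200 mm from the upright.
- grease_tin: Bystander: green-banded tin, 68 mm across, 70 mm high, on the bench. Origin: centre of its underside.
- wire_brush: Bystander: wire brush with blue handle lying on the bench, 250 mm long, 25 mm high.
- parts_bin: Bystander: open red plastic bin 150 x 110 x 60 mm with old bearings. Origin: centre of its underside.
Things that resemble listed ones, but are neither listed nor needed, are in the scene too. Leave any orange or yellow look-alike of the bearing alone.

How it is judged (in metres and radians):
On the way, in this order (a step that is already met when the one before it is completed fails the run):
1. the ear defenders hang by their headband over the bar, let go (x of crest in the frame of bar_mid between -0.03 and 0.03 m and y of crest in the frame of bar_mid between -0.085 and 0.085 m and z of crest in the frame of bar_mid between 0 and 0.02 m and contact force between ear_defenders and stand above 0.3 N and contact force between ear_defenders and the fingers below 0.1 N), for 0.2 s.
2. the saucepan has been slid onto the ring that was cleared (distance of pot from where it was at the start of the episode above 0.15 m and (horizontal distance between pot and ring_left below 0.02 m or horizontal distance between pot and ring_right below 0.02 m)), for 0.2 s.
At the end, for the whole second after the job is handed in: Ear defenders hang still on the bar by the headband pad (within 30 mm sideways of its axis, 85 mm along it of bar_mid, 0.35 rad of upright). Saucepan flat and still on the glass, within 20 mm of the centre of the ring it did not start on, handle end beyond the front edge, bearing in it (all of step 2 and x of crest in the frame of bar_mid between -0.03 and 0.03 m and y of crest in the frame of bar_mid between -0.085 and 0.085 m and z of crest in the frame of bar_mid between 0 and 0.02 m and angle between ear_defenders's own z axis and vertical below 0.35 rad and linear speed of ear_defenders below 0.1 m/s and z of pot in the frame of hob between 0.045 and 0.053 m and angle between pot's own z axis and vertical below 0.05 rad and linear speed of pot below 0.01 m/s and x of pot_handle_end in the frame of hob below -0.145 m and horizontal distance between bearing and pot below 0.06 m and z of bearing in the frame of pot below 0.03 m); the robot touches nothing.
It fails at once if the saucepan is lifted more than 8 mm off the glass (z of pot in the frame of hob above 0.058 m).
It fails at once if the saucepan is tipped by more than 0.15 rad (angle between pot's own z axis and vertical above 0.15 rad).
It fails at once if the ear defenders touch the hot saucepan (contact force between ear_defenders and pot above 0.5 N).
It fails at once if the tin, brush or bin is moved more than 30 mm (distance of any of grease_tin, wire_brush, parts_bin from where it was at the start of the episode above 0.03 m).
It also fails if it takes over 67 s, if anything falls off the work surface, if the arm or the gripper's body presses on something with over 40 N, if the wrist force passes 120 N, or if a joint passes its speed limit or range.

### The arm

A 6-joint arm with a two-finger parallel gripper is mounted at the origin on the work surface. World frame = base frame: x ahead of the robot, y to its left, z up, the work surface at z = 0. Lengths are in mm, angles in rad, forces in N, time in s.
With the tool pointing down it reaches from about 350 to 975 mm from the base axis. Payload 7.1 kg.
Tool frame: the origin (TCP) lies midway between the tips of the shut fingers; the grasp point (between the pads) lies 19 mm behind it; z points along the fingers, y is the line along which they close (so a half turn about z gives the same grasp; the last joint's range is limited). The gripper opens to 88 mm and grips with 3 to 60 N. Pads are 20 mm wide; open, the fingers measure 115 mm over their backs; the gripper's body (75 mm by 178 mm) begins 61 mm behind the grasp point.
Start: joints at [1.153, 0.423, 1.63, -0, 1.089, -0.019], TCP at [242.663, 575.951, 222.675] pointing down, gripper open.
Joint ranges: [-3, 3], [-0.9, 2.11], [0.09, 2.58], [-1.31, 4.45], [0.11, 2.69], [-2.54, 2.54]. Speed limits (rad/s): [2.39, 2.39, 3.01, 3.14, 3.14, 3.14].

### API

Orientations are given as a rotation vector (axis times angle).
In Python, from workcell import get_obs, get_image, camera_params, close_job gives the robot as it stands.
- The arm moves only by the shell command python3 -m creep 'ROWS' [OPENING]. ROWS is a JSON object of lists of equal length, an entry for each row: "delta_pos": the shift along the tool's x, y, z in m, a list of three; "twist": the turn, a rotation vector about the tool's x, y, z in degrees, a list of three. A call has 1 to 20 rows; each row shifts and turns the commanded pose from where the row before left it, along the tool's axes as they then stand; what a row does not reach is not made up. A row lasts 1/12 s, in which the tool goes at most 41.7 mm and 7.16 degrees, less where a joint would pass 70% of its speed; a pose out of reach is approached as far as the arm can. A call with a gripper value outside its range is refused whole. OPENING is the opening, from 0 (shut) to 1 (fully open), set as the call begins (- or left out, the last holds). The fingers move at their own pace and stop on an object; the grip force is fixed at half the most. Time passes only in rows, so rows that do not move let the fingers close. It gives the time, the measured TCP pose, the force, the opening and the grip force at its end, in the units of the state.
- get_obs(): the state, without advancing time (a new reading comes with each control period).
- get_image(name): name is "side" or "top" or "wrist"; returns (picture, depth): 420x560x3 uint8, red, green, blue; 420x560 float32, mm along the optical axis (not along the pixel's ray), 0 where there is no reading.
- camera_params(name): a dict with "camera_matrix" (3x3 intrinsics, pixels), "extrinsics" (4x4, takes a point from camera to world coordinates). Camera axes: x right, y down, z forward; pixel columns grow to the right and rows downward; lengths in mm; the calibration is good to about 2 mm. A picture is of the moment at which its call begins: read the wrist's pose just before it. camera_params takes no time and is no camera call; for the wrist camera it gives the pose at the moment of the call.
- close_job(): hands the job in; it is judged then, once.
The state is a dict: "t": time; "qpos": joint angles; "qvel": joint speeds; "joint_torque": joint torques, N m; "ee_pos": TCP position; "orientation": TCP orientation; "ft_force": force on the tool from outside, world axes, zero at the start; "moment": the same for the moment, N m; "width": finger opening in mm; "grasp_force": force on a finger pad.
Only numpy, scipy, OpenCV 4.12 (cv2) and the standard library are available. Lean on these libraries where they do the work, as an engineer would, in place of code of your own. Each camera call takes 0.05 s, during which the arm holds its last target. There are 200 camera calls.

## Working session

There is one attempt and no reset: what is moved stays moved. The work goes in short steps, Python scripts to look and compute and a shell command to move; the robot and the scene stay as the last step left them, time stands still between calls to the robot, and variables do not carry over. Pictures are saved under pics/ and viewed, at most 10 in all, crops included, and the job is handed in when it is done.

```bash
ls; mkdir -p pics; python3 - <<'E'
from workcell import *
import cv2,numpy as np
o=get_obs();print(o['t'],o['ee_pos'],o['orientation'],o['width'])
for n in ['top','side']:
    p=camera_params(n);print(n,np.round(p['camera_matrix'],1).tolist(),np.round(p['extrinsics'],3).tolist())
    im,d=get_image(n);cv2.imwrite(f'pics/{n}0.png',im[:,:,::-1]);np.savez(f'{n}0.npz',im=im,d=d)
E
```

```text
pics
0.0 [242.46182424 575.43801803 221.92108677] [-6.22197436e-01 -3.07905717e+00  2.30464937e-03] 87.86820177665533
top [[398.4, 0.0, 277.1], [0.0, 398.4, 205.0], [0.0, 0.0, 1.0]] [[-0.015, -0.98, 0.198, 246.397], [-1.0, 0.012, -0.013, -16.123], [0.01, -0.198, -0.98, 1379.904], [0.0, 0.0, 0.0, 1.0]]
side [[508.0, 0.0, 276.7], [0.0, 508.0, 205.3], [0.0, 0.0, 1.0]] [[0.79, -0.45, 0.416, -103.209], [-0.613, -0.582, 0.534, -828.137], [0.002, -0.677, -0.736, 1237.454], [0.0, 0.0, 0.0, 1.0]]
```

View pics/top0.png

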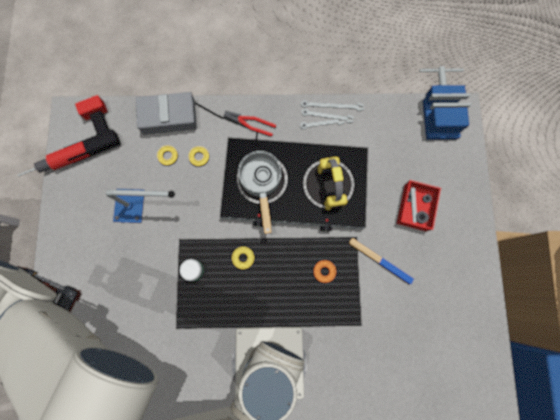

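View pics/side0.png

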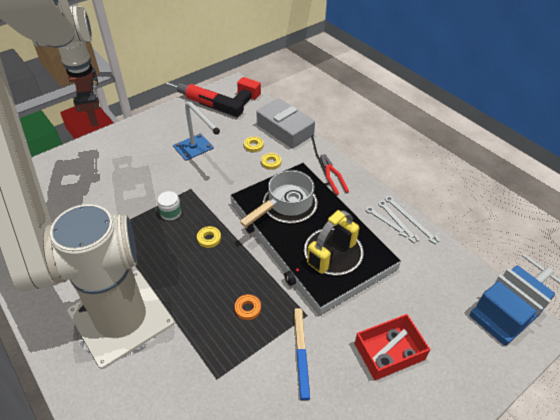

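Top view: pot on the left ring (262,177) with its handle end at about (266,232). Ear defenders are on the right ring (332,184). The bar runs from the stand plate (130,205) to its ball at (171,194). Tin (190,270), brush (380,262), bin (419,205).

Look-alikes: yellow rings at (167,155), (199,156) and (243,258), and the orange ring at (325,271), all to be left alone. The only ear defenders are the yellow pair with the grey band at (332,184), and the only pan is at (262,177).

```bash
cat > h.py <<'E'
import numpy as np,cv2
from workcell import camera_params
def cloud(n,d,E=None):
    p=camera_params(n);K=p['camera_matrix'];E=p['extrinsics'] if E is None else E
    v,u=np.mgrid[:d.shape[0],:d.shape[1]]
    P=np.stack([(u-K[0,2])/K[0,0]*d,(v-K[1,2])/K[1,1]*d,d],-1)
    W=P@E[:3,:3].T+E[:3,3]; W[d<=0]=np.nan
    return W
def rect(pts):
    r=cv2.minAreaRect(pts.astype(np.float32));return [np.round(x,2) for x in r]
E
python3 - <<'E'
from h import *
T={}
for n in ['top','side']:
    f=np.load(n+'0.npz');im=f['im'];W=cloud(n,f['d']);T[n]=(im,W)
    x,y,z=W[...,0],W[...,1],W[...,2]
    hsv=cv2.cvtColor(im,cv2.COLOR_RGB2HSV);H,S,V=[hsv[...,i].astype(int) for i in range(3)]
    print('==',n,'bench z',np.nanmedian(z[(x>250)&(x<350)&(abs(y)<150)]))
    yel=(H>20)&(H<35)&(S>120)&(V>80)
    R=(abs(x-540)<140)&(y<-40)&(y>-260)
    def rep(l,m):
        p=W[m]
        if len(p): print(l,len(p),'mean',np.nanmean(p,0).round(1),'min',np.nanpercentile(p,3,axis=0).round(),'max',np.nanpercentile(p,97,axis=0).round())
        else: print(l,0)
        return p
    rep('pad',R&yel&(z>190)); rep('pad z>170',R&(z>170))
    rep('cups',R&yel&(z>110)&(z<150))
    for a,b in ((60,110),(110,150)): 
        p=W[R&yel&(z>a)&(z<b)]
        if len(p)>5: print(rect(p[:,:2]))
    B=(x>300)&(x<620)&(y>200)&(y<520)
    p=rep('bar',B&(z>180)&(z<232)&(y<460)&~yel)
    if len(p)>5: print(rect(p[:,:2]))
    p=rep('plate',B&(H>100)&(H<120)&(S>140)&(z<40)); print(rect(p[:,:2]))
    wood=(H>8)&(H<22)&(S>80)&(V>120)
    p=rep('handle',wood&(z>80)&(z<125)&(y>-40)&(y<200)&(x>300)); print(rect(p[:,:2]))
    blk=(V<45)&(z>42)&(z<58)&(x>380)&(x<720)&(abs(y+40)<300)
    p=rep('glass',blk);print(rect(p[:,:2]))
    p=rep('rim',(z>105)&(z<122)&(abs(x-560)<100)&(y>-20)&(y<160)&(S<70)); print(rect(p[:,:2]))
E
```

```text
== top bench z 0.9539076100319335
pad 91 mean [ 575.9 -216.7  212.2] min [ 557. -230.  204.] max [ 595. -204.  218.]
pad z>170 288 mean [ 568.6 -217.6  200.9] min [ 519. -231.  174.] max [ 630. -203.  217.]
cups 275 mean [ 558.6 -211.7  129.9] min [ 496. -251.  115.] max [ 651. -179.  138.]
[array([ 571.69, -207.13]), array([151.33,  43.58]), np.float64(8.69)]
[array([ 577.25, -216.17]), array([164.51,  63.53]), np.float64(8.48)]
bar 346 mean [522.  364.4 216. ] min [512. 279. 209.] max [531. 454. 222.]
[array([521.43, 366.93]), array([186.31,  22.39]), np.float64(88.01)]
plate 454 mean [515.3 476.9   8.9] min [476. 443.   3.] max [559. 517.  19.]
[array([516.74, 479.95]), array([80.16, 89.07]), np.float64(87.26)]
handle 52 mean [483.4   7.6 107.7] min [441.  -6. 103.] max [525.  19. 112.]
[array([480.35,   5.7 ]), array([94.05, 21.53]), np.float64(7.49)]
glass 5159 mean [ 585.1 -106.7   49.9] min [ 458. -329.   45.] max [715. 139.  55.]
[array([581.12, -93.02]), array([489.7 , 295.18]), np.float64(87.1)]
rim 84 mean [578.3  49.4 112.8] min [528. -12. 106.] max [654.  91. 119.]
[arra
[... 537 characters left out ...]
 [511. 277. 207.] max [530. 452. 222.]
[array([524.84, 366.47]), array([185.69,  26.31]), np.float64(86.18)]
plate 407 mean [526.3 475.5   9.9] min [473. 438.   4.] max [582. 517.  20.]
[array([527.15, 475.47]), array([ 91.34, 118.28]), np.float64(87.24)]
handle 181 mean [468.2   2.4 106.5] min [415. -10.  97.] max [524.  19. 112.]
[array([470.14,   2.87]), array([115.65,  30.62]), np.float64(8.33)]
glass 6239 mean [ 560.7 -152.9   50.9] min [ 452. -331.   46.] max [712. 135.  56.]
[array([573.05, -89.52]), array([500.88, 294.47]), np.float64(89.89)]
rim 149 mean [586.   51.1 111.9] min [538. -16. 105.] max [656.  93. 119.]
[array([587.93,  48.38]), array([146.83,  64.82]), np.float64(43.0)]
```

```bash
python3 - <<'E'
import cv2,numpy as np
a=cv2.imread('pics/top0.png')[130:250,210:380];b=cv2.imread('pics/side0.png')[150:320,230:410]
c=np.hstack([cv2.resize(x,(400,450)) for x in (a,b)]);cv2.imwrite('pics/crop1.png',c)
E
```

```text
(no output)
```

View pics/crop1.png

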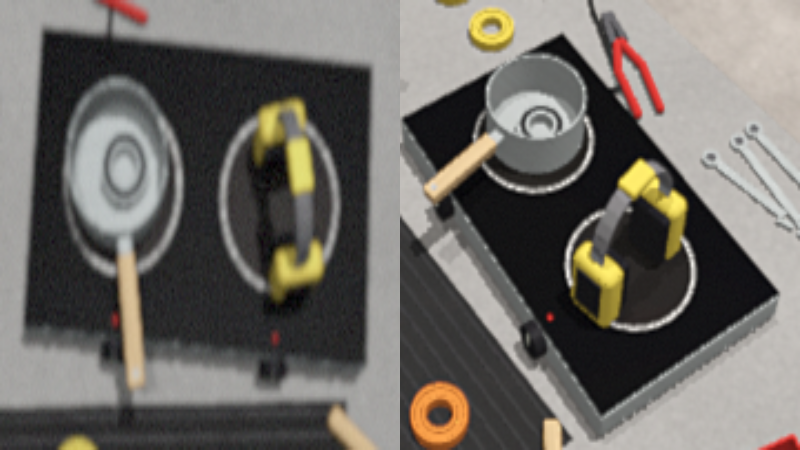

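The crop confirms my choice: a yellow-cupped headset on the right ring, with the pad on top of the band. The bearing pan is on the left ring, its handle yawed about +8°. Heights from the two views agree: pad top ≈ 214, bar top ≈ 218.

```bash
cat > go.py <<'E'
# usage: plan X Y Z YAWdeg(of tool y) -> remaining tool-frame shift and turn
import sys,numpy as np
from scipy.spatial.transform import Rotation as R
from workcell import get_obs
o=get_obs();M=R.from_rotvec(o['orientation']).as_matrix()
yaw=np.degrees(np.arctan2(M[1,1],M[0,1]))
print('t',round(o['t'],2),'p',o['ee_pos'].round(1) if hasattr(o['ee_pos'],'round') else o['ee_pos'],'yaw',yaw.round(1),'toolz',M[:,2].round(3),'w',round(o['width'],1),'g',round(o['grasp_force'],1),'F',np.round(o['ft_force'],1))
if len(sys.argv)>4:
    g=np.array(sys.argv[1:4],float)
    print('tool shift mm',(M.T@(g-o['ee_pos'])).round(1),'twist z',round(-(float(sys.argv[4])-yaw),1))
E
python3 -m creep '{"delta_pos":[[0,0,-0.022],[0,0,-0.022],[0,0,-0.022],[0,0,-0.022],[0,0,-0.022],[0,0,0]],"twist":[[0,0,-6.2],[0,0,-6.2],[0,0,-6.2],[0,0,-6.2],[0,0,-6.2],[0,0,0]]}' 1
python3 go.py 575.4 -217.5 330 98.2
python3 - <<'E'
from h import *
for n in ['top','side']:
    f=np.load(n+'0.npz');W=cloud(n,f['d']);x,y,z=[W[...,i] for i in range(3)]
    m=(abs(x-521)<25)&(y>290)&(y<450)&(z>195)&(z<232);p=W[m]
    c=np.polyfit(p[:,1],p[:,0],1);print(n,'bar x at y=360',np.polyval(c,360).round(1),'angle of +y axis',90-np.degrees(np.arctan(c[0])).round(2),'z95',np.percentile(p[:,2],90).round(1))
    q=W[(abs(x-521)<25)&(y>240)&(y<460)&(z>195)&(z<235)];print('tip ymin',np.sort(q[:,1])[:6].round(), )
    up=W[(abs(x-525)<40)&(y>440)&(y<520)&(z>60)&(z<200)];print('upright',np.median(up,0).round(1),len(up))
E
```

```text
t: 0.6
ee_pos: [243.4, 577.7, 337.2]
orientation: [-0.23, 3.13, 0.01]
ft_force: [0.3, -0.1, -0.0]
width: 87.8
grasp_force: 0.0
t 0.6 p [243.4 577.7 337.2] yaw 98.4 toolz [ 0.003  0.006 -1.   ] w 87.8 g 0.0 F [ 0.3 -0.1 -0. ]
tool shift mm [-212.  -835.2    3.1] twist z 0.2
top bar x at y=360 521.8 angle of +y axis 87.45 z95 219.7
tip ymin [274. 274. 274. 276. 276. 276.]
upright [523.8 479.5 125.6] 79
side bar x at y=360 520.6 angle of +y axis 87.66 z95 220.6
tip ymin [274. 274. 275. 276. 276. 277.]
upright [526. 482. 127.] 136
```

```bash
python3 -m creep '{"delta_pos":[[-0.008,-0.032,0],[-0.008,-0.032,0],[-0.008,-0.032,0],[-0.008,-0.032,0],[-0.008,-0.032,0],[-0.008,-0.032,0],[-0.008,-0.032,0],[-0.008,-0.032,0],[-0.008,-0.032,0],[-0.008,-0.032,0],[-0.008,-0.032,0],[-0.008,-0.032,0],[-0.008,-0.032,0]],"twist":[[0,0,0],[0,0,0],[0,0,0],[0,0,0],[0,0,0],[0,0,0],[0,0,0],[0,0,0],[0,0,0],[0,0,0],[0,0,0],[0,0,0],[0,0,0]]}'
python3 -m creep '{"delta_pos":[[-0.008,-0.032,0],[-0.008,-0.032,0],[-0.008,-0.032,0],[-0.008,-0.032,0],[-0.008,-0.032,0],[-0.008,-0.032,0],[-0.008,-0.032,0],[-0.008,-0.032,0],[-0.008,-0.032,0],[-0.008,-0.032,0],[-0.008,-0.032,0],[-0.008,-0.032,0],[0,0,0],[0,0,0]],"twist":[[0,0,0],[0,0,0],[0,0,0],[0,0,0],[0,0,0],[0,0,0],[0,0,0],[0,0,0],[0,0,0],[0,0,0],[0,0,0],[0,0,0],[0,0,0],[0,0,0]]}'
python3 go.py 575.4 -217.5 330 98.2
python3 - <<'E'
from h import *
from workcell import *
E=camera_params('wrist')['extrinsics'];im,d=get_image('wrist');W=cloud('wrist',d,E)
cv2.imwrite('pics/w1.png',im[:,:,::-1])
x,y,z=[W[...,i] for i in range(3)]
hsv=cv2.cvtColor(im,cv2.COLOR_RGB2HSV);H,S,V=[hsv[...,i].astype(int) for i in range(3)]
m=(H>20)&(H<35)&(S>120)&(V>80)&(z>195)&(z<235);p=W[m];print(len(p),rect(p[:,:2]),np.percentile(p[:,2],[5,50,95]).round(1))
E
```

```text
t: 1.68
ee_pos: [404.4, 177.2, 331.8]
orientation: [0.22, -3.133, 0.001]
ft_force: [-0.5, 0.3, -0.1]
width: 87.3
grasp_force: 0.0
t: 2.85
ee_pos: [553.7, -188.7, 331.0]
orientation: [0.217, -3.132, -0.002]
ft_force: [-0.3, 0.4, 0.3]
width: 87.7
grasp_force: 0.0
t 2.85 p [ 553.7 -188.7  331. ] yaw 97.9 toolz [-0.002  0.001 -1.   ] w 87.7 g 0.0 F [-0.3  0.4  0.3]
tool shift mm [-17.5 -31.5   0.9] twist z -0.3
1760 [array([ 588.17, -214.37]), array([64.64, 26.18]), np.float64(8.77)] [210.5 214.2 215.4]
```

View pics/w1.png

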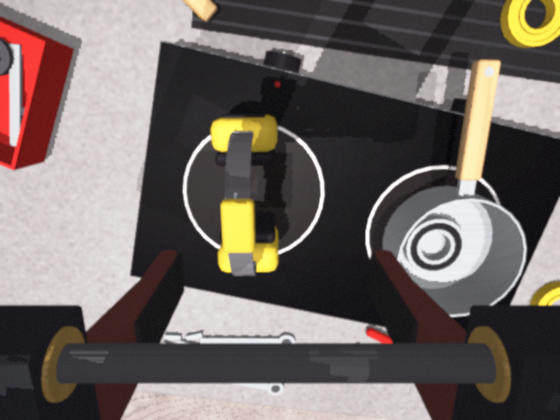

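The wrist view shows the pad at (238,225), the bare ring around (254,190) and the pot at (462,245). I'll use this same picture to measure the pad, ring, hob edge and pot more closely.

```bash
python3 - <<'E'
from h import *
from workcell import *
E=camera_params('wrist')['extrinsics'];im,d=get_image('wrist');W=cloud('wrist',d,E);np.savez('w1.npz',im=im,d=d,E=E)
x,y,z=[W[...,i] for i in range(3)]
hsv=cv2.cvtColor(im,cv2.COLOR_RGB2HSV);H,S,V=[hsv[...,i].astype(int) for i in range(3)]
m=((H>20)&(H<35)&(S>120)&(V>80)&(z>204)&(z<225)).astype(np.uint8)
n,l,s,c=cv2.connectedComponentsWithStats(m);k=1+s[1:,4].argmax();p=W[l==k];print('pad',s[k],p.mean(0).round(1),rect(p[:,:2]),np.percentile(p[:,0],[1,99]).round(),np.percentile(p[:,1],[1,99]).round())
# plane cast onto z=50
K=camera_params('wrist')['camera_matrix']
def cast(uv,h):
    r=np.c_[(uv[:,0]-K[0,2])/K[0,0],(uv[:,1]-K[1,2])/K[1,1],np.ones(len(uv))]@E[:3,:3].T
    return E[:3,3]+r*((h-E[2,3])/r[:,2])[:,None]
def circ(p):
    A=np.c_[2*p[:,:2],np.ones(len(p))];s=np.linalg.lstsq(A,(p[:,:2]**2).sum(1),rcond=None)[0];return s[:2],np.sqrt(s[2]+s[0]**2+s[1]**2)
m=(S<50)&(V>120)&(abs(z-50)<8)&(x>450)&(x<690)
v,u=np.nonzero(m);g=cast(np.c_[u,v].astype(float),50.)
for c0 in ((570,-208),(590,22)):
    c0=np.array(c0,float)
    for tol in (22,10,5,4,4):
        r=np.linalg.norm(g[:,:2]-c0,axis=1);q=g[abs(r-84)<tol];c0,R=circ(q)
    print('ring',c0.round(1),R.round(1),len(q))
# front edge of glass
m=(V<60)&(abs(z-50)<6);p=W[m];
ys=np.arange(-300,60,20);f=[(yy,np.percentile(p[abs(p[:,1]-yy)<8][:,0],1)) for yy in ys if (abs(p[:,1]-yy)<8).sum()>40];print('front',np.round(f).astype(int).tolist())
wood=(H>8)&(H<22)&(S>80)&(V>120)&(z>90)&(z<125)&(y>-60);p=W[wood];print('handle',p.mean(0).round(1),rect(p[:,:2]),np.percentile(p[:,2],[5,50,95]).round(1))
p=W[(z>109)&(z<122)&(x>500)&(y>-70)&(S<70)];c,R=circ(p);print('rim',c.round(1),R.round(1),len(p),np.median(p[:,2]))
E
```

```text
pad [ 219  199   35   54 1759] [ 576.  -215.7  213.7] [array([ 577.67, -215.95]), array([43.29, 26.06]), np.float64(8.52)] [556. 598.] [-230. -202.]
ring [ 589.6 -210.9] 83.2 1394
ring [604.6  15.4] 82.1 514
front [[-300, 441], [-280, 442], [-260, 443], [-240, 445], [-220, 446], [-200, 431], [-180, 436], [-160, 452], [-140, 454], [-120, 457], [-100, 459], [-80, 460], [-60, 462], [-40, 463], [-20, 464], [0, 466], [20, 463]]
handle [467.8  -1.3 105.6] [array([472.28,   4.49]), array([116.03,  23.29]), np.float64(6.89)] [ 99.8 106.6 109.2]
rim [611.   23.4] 68.4 1449 114.26575355946369
```

```bash
python3 -m creep '{"delta_pos":[[-0.01,-0.015,0],[-0.009,-0.015,0],[0,0,0.02],[0,0,0.02],[0,0,0.02],[0,0,0.02],[0,0,0.01],[0,0,0],[0,0,0]],"twist":[[0,0,-0.4],[0,0,0],[0,0,0],[0,0,0],[0,0,0],[0,0,0],[0,0,0],[0,0,0],[0,0,0]]}'
python3 go.py 577 -216.2 203 98.4
```

```text
t: 3.7
ee_pos: [577.1, -213.7, 242.8]
orientation: [0.235, -3.132, -0.0]
ft_force: [-1.7, 0.1, 0.9]
width: 88.0
grasp_force: 0.0
t 3.7 p [ 577.1 -213.7  242.8] yaw 98.6 toolz [-0.001  0.    -1.   ] w 88.0 g 0.0 F [-1.7  0.1  0.9]
tool shift mm [ 0.5 -2.5 39.8] twist z 0.2
```

```bash
python3 -m creep '{"delta_pos":[[0,-0.0025,0.01],[0,0,0.01],[0,0,0.01],[0,0,0.01],[0,0,0],[0,0,0]],"twist":[[0,0,0],[0,0,0],[0,0,0],[0,0,0],[0,0,0],[0,0,0]]}'
python3 -m creep '{"delta_pos":[[0,0,0],[0,0,0],[0,0,0],[0,0,0],[0,0,0],[0,0,0],[0,0,0],[0,0,0],[0,0,0],[0,0,0]],"twist":[[0,0,0],[0,0,0],[0,0,0],[0,0,0],[0,0,0],[0,0,0],[0,0,0],[0,0,0],[0,0,0],[0,0,0]]}' 0
python3 go.py 577 -216.2 203 98.4
```

```text
t: 4.2
ee_pos: [577.1, -216.8, 201.7]
orientation: [0.234, -3.131, -0.001]
ft_force: [-0.1, -0.1, 0.3]
width: 88.0
grasp_force: 0.0
t: 5.03
ee_pos: [577.5, -216.9, 202.6]
orientation: [0.234, -3.133, -0.0]
ft_force: [-0.2, 0.9, 0.1]
width: 25.4
grasp_force: 30.0
t 5.03 p [ 577.5 -216.9  202.6] yaw 98.5 toolz [-0.  0. -1.] w 25.4 g 30.0 F [-0.2  0.9  0.1]
tool shift mm [ 0.4  0.8 -0.4] twist z 0.1
```

```bash
python3 -m creep '{"delta_pos":[[0,0,-0.01],[0,0,-0.02],[0,0,-0.02],[0,0,-0.02],[0,0,-0.025],[0,0,-0.025],[0,0,-0.025],[0,0,-0.025],[0,0,-0.025],[0,0,-0.01],[0,0,0]],"twist":[[0,0,0],[0,0,0],[0,0,0],[0,0,0],[0,0,0],[0,0,0],[0,0,0],[0,0,0],[0,0,0],[0,0,0],[0,0,0]]}'
python3 go.py 521.3 365 407 87.5
```

```text
t: 5.95
ee_pos: [578.5, -217.3, 410.8]
orientation: [-0.234, 3.128, -0.004]
ft_force: [0.9, 0.4, -2.4]
width: 25.8
grasp_force: 30.0
t 5.95 p [ 578.5 -217.3  410.8] yaw 98.5 toolz [ 0.005 -0.002 -1.   ] w 25.8 g 30.0 F [ 0.9  0.4 -2.4]
tool shift mm [-30.  584.4   2.4] twist z 11.0
```

```bash
python3 -m creep '{"delta_pos":[[0,0.01,0],[0,0.02,0],[-0.002,0.03,0],[-0.002,0.03,0],[-0.002,0.03,0],[-0.002,0.03,0],[-0.002,0.03,0],[-0.002,0.03,0],[-0.002,0.03,0],[-0.002,0.03,0],[-0.002,0.03,0],[-0.002,0.03,0],[-0.002,0.03,0],[-0.002,0.03,0],[-0.002,0.03,0],[-0.002,0.03,0],[-0.002,0.03,0],[0,0.03,0],[0,0.03,0],[0,0.014,0]],"twist":[[0,0,0],[0,0,0],[0,0,0],[0,0,0],[0,0,0],[0,0,0],[0,0,0],[0,0,0],[0,0,0],[0,0,0],[0,0,0],[0,0,0],[0,0,0],[0,0,0],[0,0,0],[0,0,0],[0,0,0],[0,0,0],[0,0,0],[0,0,0]]}'
python3 -m creep '{"delta_pos":[[0,0.01,0],[0,0,0],[0,0,0],[0,0,0],[0,0,0],[0,0,0],[0,0,0],[0,0,0]],"twist":[[0,0,3],[0,0,4],[0,0,4],[0,0,0],[0,0,0],[0,0,0],[0,0,0],[0,0,0]]}'
python3 go.py 521.3 365 300 87.5
python3 - <<'E'
from h import *
from workcell import *
import cv2
for n in ['top','side']:
    im,d=get_image(n);np.savez(n+'1.npz',im=im,d=d)
    W=cloud(n,d);x,y,z=[W[...,i] for i in range(3)]
    hsv=cv2.cvtColor(im,cv2.COLOR_RGB2HSV);H,S,V=[hsv[...,i].astype(int) for i in range(3)]
    m=(H>20)&(H<35)&(S>120)&(V>80)&(z>240)&(z<450);p=W[m];print(n,len(p),rect(p[:,:2]),np.percentile(p[:,2],[1,99]).round())
cv2.imwrite('pics/s1.png',im[:,:,::-1])
E
```

```text
t: 7.62
ee_pos: [522.7, 338.3, 404.8]
orientation: [0.237, -3.128, 0.001]
ft_force: [0.1, -0.3, -2.1]
width: 25.5
grasp_force: 30.0
t: 8.28
ee_pos: [523.4, 344.9, 407.4]
orientation: [-0.066, -3.141, 0.0]
ft_force: [0.5, 0.6, -3.3]
width: 25.6
grasp_force: 30.0
t 8.28 p [523.4 344.9 407.4] yaw 87.6 toolz [-0. -0. -1.] w 25.6 g 30.0 F [ 0.5  0.6 -3.3]
tool shift mm [  2.9  20.  107.4] twist z 0.1
top 84 [array([522.28, 316.85]), array([ 11.62, 138.95]), np.float64(87.23)] [275. 334.]
side 638 [array([521.64, 340.68]), array([ 64.45, 160.3 ]), np.float64(88.16)] [265. 422.]
```

View pics/s1.png

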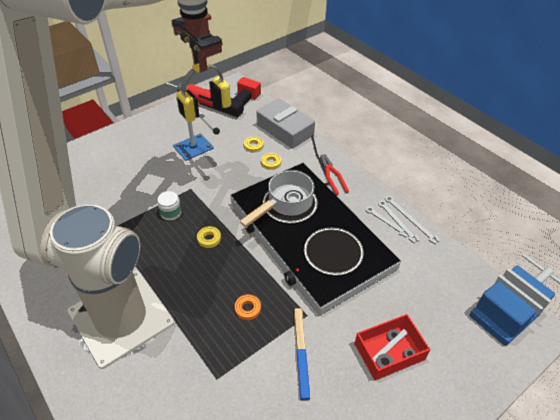

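The ear defenders hang upright from the gripper above the bar at about (200,95), and the right ring (333,250) is bare. Lowering now.

```bash
python3 -m creep '{"delta_pos":[[0.001,0.01,0],[0.001,0.01,0],[0,0,0],[0,0,0.015],[0,0,0.02],[0,0,0.02],[0,0,0.02],[0,0,0.02],[0,0,0.02],[0,0,0.02],[0,0,0.02],[0,0,0.01],[0,0,0.006],[0,0,0],[0,0,0]],"twist":[[0,0,0],[0,0,0],[0,0,0],[0,0,0],[0,0,0],[0,0,0],[0,0,0],[0,0,0],[0,0,0],[0,0,0],[0,0,0],[0,0,0],[0,0,0],[0,0,0],[0,0,0]]}'
python3 go.py 521.4 365 221 87.5
```

```text
t: 9.63
ee_pos: [522.6, 365.7, 237.4]
orientation: [0.067, 3.14, 0.001]
ft_force: [0.4, -0.5, -3.6]
width: 25.7
grasp_force: 30.0
t 9.63 p [522.6 365.7 237.4] yaw 87.6 toolz [ 0.001  0.    -1.   ] w 25.7 g 30.0 F [ 0.4 -0.5 -3.6]
tool shift mm [ 1.2 -0.7 16.3] twist z 0.1
```

```bash
python3 -m creep '{"delta_pos":[[0.001,0,0.005],[0,0,0.005],[0,0,0.003],[0,0,0],[0,0,0]],"twist":[[0,0,0],[0,0,0],[0,0,0],[0,0,0],[0,0,0]]}'
python3 -m creep '{"delta_pos":[[0,0,0.002],[0,0,0],[0,0,0]],"twist":[[0,0,0],[0,0,0],[0,0,0]]}'
python3 go.py 521.4 365 221 87.5
```

```text
t: 10.05
ee_pos: [521.2, 365.2, 223.6]
orientation: [-0.067, -3.141, 0.0]
ft_force: [-0.6, -0.2, -2.7]
width: 25.8
grasp_force: 30.0
t: 10.3
ee_pos: [521.3, 365.3, 221.7]
orientation: [-0.067, -3.141, -0.0]
ft_force: [-0.1, 1.2, -2.9]
width: 25.3
grasp_force: 30.0
t 10.3 p [521.3 365.3 221.7] yaw 87.5 toolz [-0.  0. -1.] w 25.3 g 30.0 F [-0.1  1.2 -2.9]
tool shift mm [-0.2 -0.3  0.7] twist z 0.0
```

```bash
python3 -m creep '{"delta_pos":[[0,0,0.0015],[0,0,0],[0,0,0]],"twist":[[0,0,0],[0,0,0],[0,0,0]]}'
python3 -m creep '{"delta_pos":[[0,0,0.001],[0,0,0],[0,0,0]],"twist":[[0,0,0],[0,0,0],[0,0,0]]}'
```

```text
t: 10.55
ee_pos: [521.5, 365.4, 220.4]
orientation: [0.067, 3.14, 0.0]
ft_force: [-0.3, 0.7, -0.9]
width: 25.5
grasp_force: 30.0
t: 10.8
ee_pos: [521.5, 365.5, 220.4]
orientation: [0.067, 3.14, 0.001]
ft_force: [-1.0, -1.7, 5.6]
width: 25.9
grasp_force: 30.0
```

Contact: the weight is now on the bar. Opening the fingers, then rising.

```bash
python3 -m creep '{"delta_pos":[[0,0,0],[0,0,0],[0,0,0],[0,0,0],[0,0,0],[0,0,0],[0,0,0],[0,0,0]],"twist":[[0,0,0],[0,0,0],[0,0,0],[0,0,0],[0,0,0],[0,0,0],[0,0,0],[0,0,0]]}' 1
python3 -m creep '{"delta_pos":[[0,0,-0.01],[0,0,-0.02],[0,0,-0.02],[0,0,-0.02],[0,0,-0.02],[0,0,-0.02],[0,0,0],[0,0,0],[0,0,0]],"twist":[[0,0,0],[0,0,0],[0,0,0],[0,0,0],[0,0,0],[0,0,0],[0,0,0],[0,0,0],[0,0,0]]}'
python3 go.py 477 5.4 250 98
python3 - <<'E'
from h import *
from workcell import *
def circ(p):
    A=np.c_[2*p[:,:2],np.ones(len(p))];s=np.linalg.lstsq(A,(p[:,:2]**2).sum(1),rcond=None)[0];return s[:2],np.sqrt(s[2]+s[0]**2+s[1]**2)
for n in ['top','side']:
    im,d=get_image(n);np.savez(n+'2.npz',im=im,d=d);K=camera_params(n)['camera_matrix'];E=camera_params(n)['extrinsics']
    W=cloud(n,d);x,y,z=[W[...,i] for i in range(3)]
    hsv=cv2.cvtColor(im,cv2.COLOR_RGB2HSV);H,S,V=[hsv[...,i].astype(int) for i in range(3)]
    yl=(H>20)&(H<35)&(S>120)&(V>80)&(y>250)
    for a,b in ((45,200),(215,260)):
        p=W[yl&(z>a)&(z<b)&(x<620)]
        if len(p)>5: print(n,a,len(p),rect(p[:,:2]),np.percentile(p[:,2],[2,50,98]).round())
    # ring right
    v,u=np.nonzero((S<60)&(V>110)&(abs(z-50)<12)&(abs(x-590)<110)&(abs(y+211)<110))
    r=np.c_[(u-K[0,2])/K[0,0],(v-K[1,2])/K[1,1],np.ones(len(u))]@E[:3,:3].T
    g=E[:3,3]+r*((50-E[2,3])/r[:,2])[:,None];c0=np.array([589.,-211])
    for tol in (15,8,6,6):
        q=g[abs(np.linalg.norm(g[:,:2]-c0,axis=1)-83)<tol];c0,R=circ(q)
    print('ring',c0.round(1),R.round(1),len(q))
    p=W[(H>8)&(H<22)&(S>80)&(V>120)&(z>97)&(z<118)&(abs(y)<60)&(x>380)];v=p-p.mean(0);e=np.linalg.svd(v[:,:2],full_matrices=False)[2][0];print('handle',p.mean(0).round(1),rect(p[:,:2]),np.degrees(np.arctan(e[1]/e[0])).round(1))
cv2.imwrite('pics/s2.png',im[:,:,::-1])
E
```

```text
t: 11.47
ee_pos: [521.3, 365.3, 219.1]
orientation: [-0.067, -3.141, 0.0]
ft_force: [-0.1, 0.6, 0.7]
width: 75.6
grasp_force: 0.0
t: 12.22
ee_pos: [520.9, 365.0, 328.6]
orientation: [-0.067, -3.14, 0.001]
ft_force: [-0.1, -0.4, -0.2]
width: 87.7
grasp_force: 0.0
t 12.22 p [520.9 365.  328.6] yaw 87.6 toolz [-0.001 -0.    -1.   ] w 87.7 g 0.0 F [-0.1 -0.4 -0.2]
tool shift mm [  28.4 -361.1   78.8] twist z -10.4
top 45 230 [array([522.97, 345.13]), array([160.25,  37.04]), np.float64(0.18)] [ 96. 147. 158.]
top 215 52 [array([515.24, 358.91]), array([20.33, 35.41]), np.float64(61.9)] [227. 232. 235.]
ring [ 589.4 -211.5] 82.9 419
handle [478.7   6.2 107.2] [array([479.3,   5.5]), array([91.46, 21.65]), np.float64(7.45)] 9.8
side 45 464 [array([520.77, 358.98]), array([ 63.38, 161.6 ]), np.float64(88.47)] [ 80. 136. 158.]
side 215 89 [array([515.84, 332.74]), array([97.13, 42.81]), np.float64(81.24)] [222. 231. 238.]
ring [ 589.9 -209.5] 83.1 388
handle [469.2   0.8 106.2] [array([470.6 ,   5.05]), array([117.85,  26.51]), np.float64(7.0)] 7.6
```

View pics/s2.png

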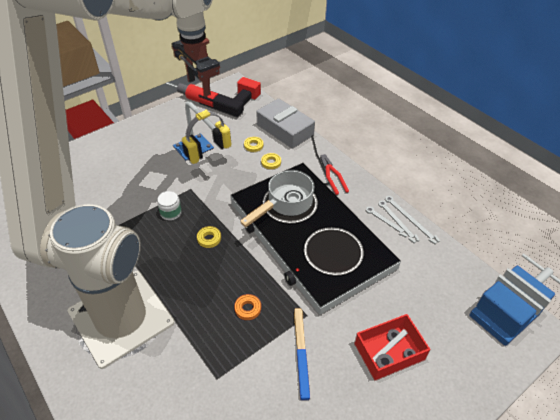

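The ear defenders hang freely on the bar at (206,135), level in both views. Next I go to the pan's handle.

```bash
python3 -m creep '{"delta_pos":[[0.002,-0.01,0],[0.002,-0.02,0],[0.002,-0.03,0],[0.002,-0.03,0],[0.002,-0.03,0],[0.002,-0.03,0],[0.002,-0.03,0],[0.002,-0.03,0],[0.002,-0.03,0],[0.002,-0.03,0],[0.002,-0.03,0],[0.002,-0.03,0],[0.002,-0.02,0],[0.002,-0.011,0],[0,0,0.01],[0,0,0.02],[0,0,0],[0,0,0]],"twist":[[0,0,0],[0,0,0],[0,0,0],[0,0,0],[0,0,0],[0,0,0],[0,0,0],[0,0,0],[0,0,0],[0,0,0],[0,0,-3],[0,0,-3],[0,0,-3],[0,0,-1.2],[0,0,0],[0,0,0],[0,0,0],[0,0,0]]}'
python3 go.py 478 6 200 97.3
python3 - <<'E'
from h import *
from workcell import *
E=camera_params('wrist')['extrinsics'];im,d=get_image('wrist');W=cloud('wrist',d,E);np.savez('w2.npz',im=im,d=d,E=E)
cv2.imwrite('pics/w2.png',im[:,:,::-1])
x,y,z=[W[...,i] for i in range(3)]
hsv=cv2.cvtColor(im,cv2.COLOR_RGB2HSV);H,S,V=[hsv[...,i].astype(int) for i in range(3)]
p=W[(H>8)&(H<22)&(S>80)&(V>120)&(z>97)&(z<118)&(abs(y)<60)&(x>380)];v=p-p.mean(0);e=np.linalg.svd(v[:,:2],full_matrices=False)[2][0];print('handle',rect(p[:,:2]),np.degrees(np.arctan(e[1]/e[0])).round(1),np.percentile(p[:,2],[5,50,95]).round(1))
p=W[(z>111)&(z<120)&(x>520)&(x<720)&(abs(y-20)<100)&(S<70)];(c,R)=cv2.minEnclosingCircle(p[:,:2].astype(np.float32));print('rim',c,R,len(p),rect(p[:,:2]))
E
```

```text
t: 13.82
ee_pos: [482.0, 5.6, 297.7]
orientation: [0.212, -3.131, -0.001]
ft_force: [-0.2, -0.2, -0.0]
width: 87.6
grasp_force: 0.0
t 13.82 p [482.    5.6 297.7] yaw 97.7 toolz [-0.004  0.    -1.   ] w 87.6 g 0.0 F [-0.2 -0.2 -0. ]
tool shift mm [ 3.6  0.8 97.7] twist z 0.4
handle [array([471.77,   5.88]), array([116.14,  21.68]), np.float64(7.09)] 10.3 [106.4 108.3 109.7]
rim (616.7235717773438, 23.982614517211914) 69.86212921142578 998 [array([601.35,  21.59]), array([108.32, 138.54]), np.float64(8.23)]
```

```bash
python3 -m creep '{"delta_pos":[[-0.001,0.0015,0.01],[0,0,0.02],[0,0,0.02],[0,0,0.025],[0,0,0.025],[0,0,0.025],[0,0,0.025],[0,0,0.02],[0,0,0.01],[0,0,0],[0,0,0]],"twist":[[0,0,0.5],[0,0,0],[0,0,0],[0,0,0],[0,0,0],[0,0,0],[0,0,0],[0,0,0],[0,0,0],[0,0,0],[0,0,0]]}'
python3 go.py 482.7 7.3 81 97.1
```

```text
t: 14.78
ee_pos: [484.3, 7.1, 119.3]
orientation: [0.199, -3.135, 0.0]
ft_force: [-0.3, -0.5, -0.6]
width: 87.7
grasp_force: 0.0
t 14.78 p [484.3   7.1 119.3] yaw 97.3 toolz [-0. -0. -1.] w 87.7 g 0.0 F [-0.3 -0.5 -0.6]
tool shift mm [ 1.6  0.4 38.3] twist z 0.2
```

```bash
python3 -m creep '{"delta_pos":[[0.001,0,0.01],[0,0,0.01],[0,0,0.01],[0,0,0.007],[0,0,0],[0,0,0]],"twist":[[0,0,0.2],[0,0,0],[0,0,0],[0,0,0],[0,0,0],[0,0,0]]}'
python3 -m creep '{"delta_pos":[[0,0,0],[0,0,0],[0,0,0],[0,0,0],[0,0,0],[0,0,0],[0,0,0],[0,0,0],[0,0,0],[0,0,0]],"twist":[[0,0,0],[0,0,0],[0,0,0],[0,0,0],[0,0,0],[0,0,0],[0,0,0],[0,0,0],[0,0,0],[0,0,0]]}' 0
python3 go.py 455.8 -227.2 81 97.1
```

```text
t: 15.28
ee_pos: [482.7, 6.7, 81.6]
orientation: [0.193, -3.134, -0.0]
ft_force: [0.7, 0.3, 0.4]
width: 88.0
grasp_force: 0.0
t: 16.12
ee_pos: [483.0, 6.7, 82.2]
orientation: [0.193, -3.136, 0.0]
ft_force: [0.1, -0.2, -0.5]
width: 24.7
grasp_force: 0.0
t 16.12 p [483.    6.7  82.2] yaw 97.0 toolz [-0. -0. -1.] w 24.7 g 0.0 F [ 0.1 -0.2 -0.5]
tool shift mm [  55.7 -228.8    1.2] twist z -0.1
```

```bash
python3 -m creep '{"delta_pos":[[0,0,0],[0,0,0],[0,0,0],[0.0005,-0.002,0],[0.001,-0.004,0],[0.0015,-0.006,0],[0.002,-0.008,0],[0.002,-0.008,0],[0.002,-0.008,0],[0.002,-0.008,0],[0.002,-0.008,0],[0.001,-0.004,0],[0,0,0]],"twist":[[0,0,0],[0,0,0],[0,0,0],[0,0,0],[0,0,0],[0,0,0],[0,0,0],[0,0,0],[0,0,0],[0,0,0],[0,0,0],[0,0,0],[0,0,0]]}'
python3 go.py 456.1 -227.8 82 97
```

```text
t: 17.2
ee_pos: [475.7, -51.7, 82.2]
orientation: [0.191, -3.135, 0.0]
ft_force: [-1.0, -0.4, 1.1]
width: 21.6
grasp_force: 30.0
t 17.2 p [475.7 -51.7  82.2] yaw 97.0 toolz [-0. -0. -1.] w 21.6 g 30.0 F [-1.  -0.4  1.1]
tool shift mm [  40.8 -172.4    0.2] twist z -0.0
```

```bash
python3 -m creep '{"delta_pos":[[0.001,-0.005,0],[0.002,-0.008,0],[0.0025,-0.01,0],[0.0025,-0.01,0],[0.0025,-0.01,0],[0.0025,-0.01,0],[0.0025,-0.01,0],[0.0025,-0.01,0],[0.0025,-0.01,0],[0.0025,-0.01,0],[0.0025,-0.01,0],[0.0025,-0.01,0],[0.0025,-0.01,0],[0.0025,-0.01,0],[0.0025,-0.01,0],[0.0025,-0.01,0],[0.0018,-0.01,0],[0.001,-0.006,0],[0,-0.003,0],[0,0,0]],"twist":[[0,0,0],[0,0,0],[0,0,0],[0,0,0],[0,0,0],[0,0,0],[0,0,0],[0,0,0],[0,0,0],[0,0,0],[0,0,0],[0,0,0],[0,0,0],[0,0,0],[0,0,0],[0,0,0],[0,0,0],[0,0,0],[0,0,0],[0,0,0]]}'
python3 go.py 456.1 -227.8 82 97
cat > chk.py <<'E'
from h import *
from workcell import *
for n in ['top','side']:
    im,d=get_image(n);W=cloud(n,d);x,y,z=[W[...,i] for i in range(3)]
    cv2.imwrite(f'pics/{n}_c.png',im[:,:,::-1])
    hsv=cv2.cvtColor(im,cv2.COLOR_RGB2HSV);H,S,V=[hsv[...,i].astype(int) for i in range(3)]
    p=W[(z>107)&(z<124)&(x>515)&(x<680)&(abs(y+211)<90)&(S<70)];print(n,'rim',cv2.minEnclosingCircle(p[:,:2].astype(np.float32)),len(p))
    p=W[(H>8)&(H<22)&(S>80)&(V>120)&(z>97)&(z<118)&(abs(y+230)<60)&(x>380)];print('handle',rect(p[:,:2]))
    yl=(H>20)&(H<35)&(S>120)&(V>80)&(y>250)
    for a,b in ((45,200),(215,260)):
        p=W[yl&(z>a)&(z<b)&(x<620)]
        if len(p)>5: print('ears',a,len(p),rect(p[:,:2]),np.percentile(p[:,2],[2,98]).round())
E
python3 chk.py
```

```text
t: 18.87
ee_pos: [456.5, -227.0, 82.2]
orientation: [0.192, -3.135, 0.0]
ft_force: [-1.7, 0.0, 1.6]
width: 21.7
grasp_force: 30.0
t 18.87 p [ 456.5 -227.    82.2] yaw 97.0 toolz [-0. -0. -1.] w 21.7 g 30.0 F [-1.7  0.   1.6]
tool shift mm [ 0.5 -0.7  0.2] twist z 0.0
top rim ((588.620361328125, -210.87197875976562), 70.48863220214844) 132
handle [array([0., 0.]), array([0., 0.]), np.float64(0.0)]
ears 45 355 [array([524.05, 360.89]), array([ 64.5 , 162.01]), np.float64(85.76)] [ 98. 165.]
ears 215 114 [array([521.02, 362.74]), array([23.36, 43.34]), np.float64(83.04)] [227. 236.]
side rim ((590.8648071289062, -211.63510131835938), 71.1678466796875) 176
handle [array([ 419.91, -232.89]), array([71.38, 22.46]), np.float64(5.18)]
ears 45 263 [array([459.42, 364.03]), array([36.93, 65.12]), np.float64(2.62)] [ 79. 154.]
```

The pan is at (590,-211), within 2 mm of the ring centre. Releasing it and withdrawing upward.

```bash
python3 -m creep '{"delta_pos":[[0,0,0],[0,0,0],[0,0,0],[0,0,0],[0,0,0],[0,0,0],[0,0,0],[0,0,0],[0,0,0],[0,0,0]],"twist":[[0,0,0],[0,0,0],[0,0,0],[0,0,0],[0,0,0],[0,0,0],[0,0,0],[0,0,0],[0,0,0],[0,0,0]]}' 1
python3 -m creep '{"delta_pos":[[0,0,-0.01],[0,0,-0.02],[0,0,-0.025],[0,0,-0.03],[0,0,-0.03],[0,0,-0.03],[0,0,-0.03],[0,0,-0.03],[0,0,-0.02],[0,0,0],[0,0,0],[0,0,0],[0,0,0],[0,0,0]],"twist":[[0,0,0],[0,0,0],[0,0,0],[0,0,0],[0,0,0],[0,0,0],[0,0,0],[0,0,0],[0,0,0],[0,0,0],[0,0,0],[0,0,0],[0,0,0],[0,0,0]]}'
python3 chk.py; python3 - <<'E'
from workcell import *;import cv2,numpy as np
im,d=get_image('wrist');cv2.imwrite('pics/fin.png',np.hstack([cv2.resize(cv2.imread('pics/side_c.png'),(400,300)),cv2.resize(im[:,:,::-1],(400,300))]))
E
```

```text
t: 19.8
ee_pos: [456.7, -226.2, 82.2]
orientation: [-0.193, 3.136, -0.0]
ft_force: [-0.9, -0.3, -0.4]
width: 84.9
grasp_force: 0.0
t: 20.97
ee_pos: [455.9, -225.9, 305.8]
orientation: [0.193, -3.133, -0.002]
ft_force: [-0.3, 0.7, -1.5]
width: 88.0
grasp_force: 0.0
top rim ((588.9236450195312, -211.04884338378906), 69.92548370361328) 95
handle [array([0., 0.]), array([0., 0.]), np.float64(0.0)]
ears 45 355 [array([522.3 , 354.95]), array([ 60.46, 161.07]), np.float64(82.48)] [ 95. 162.]
ears 215 112 [array([522.21, 361.97]), array([23.89, 45.15]), np.float64(82.8)] [226. 236.]
side rim ((588.3857421875, -210.0177001953125), 72.5261459350586) 274
handle [array([ 442.36, -228.17]), array([117.98,  25.59]), np.float64(7.26)]
ears 45 478 [array([521.2, 360.3]), array([ 66.3 , 159.83]), np.float64(87.53)] [ 82. 156.]
ears 215 35 [array([519.51, 331.6 ]), array([19.41, 97.84]), np.float64(21.28)] [220. 235.]
```

View pics/fin.png

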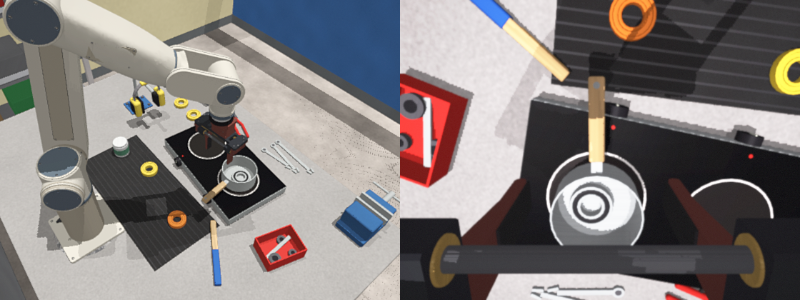

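The pan sits in the right ring with the bearing in it and its handle out over the front edge. The ear defenders hang at (145,98) in the left panel. I'll let everything settle briefly, then hand in.

```bash
python3 -m creep '{"delta_pos":[[0,0,0],[0,0,0],[0,0,0],[0,0,0],[0,0,0],[0,0,0],[0,0,0],[0,0,0],[0,0,0],[0,0,0],[0,0,0],[0,0,0]],"twist":[[0,0,0],[0,0,0],[0,0,0],[0,0,0],[0,0,0],[0,0,0],[0,0,0],[0,0,0],[0,0,0],[0,0,0],[0,0,0],[0,0,0]]}' >/dev/null
python3 chk.py|grep ears; python3 -c "
from workcell import *;print(close_job())"
```

```text
ears 45 355 [array([521.48, 356.66]), array([ 60.59, 159.44]), np.float64(83.99)] [ 96. 165.]
ears 215 110 [array([521.39, 362.96]), array([24.21, 43.75]), np.float64(83.46)] [226. 236.]
ears 45 478 [array([523.26, 359.83]), array([ 66.07, 162.64]), np.float64(89.29)] [ 82. 157.]
ears 215 38 [array([521.51, 329.54]), array([22.8 , 95.06]), np.float64(22.9)] [218. 235.]
the job is handed in; nothing more can be done
None
```

The job is handed in at about 22 s (no verdict came back): the ear defenders hang on the bar, and the saucepan was slid to within about 2 mm of the right ring's centre, bearing inside and handle over the front edge.

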